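# Sort the lap stands at the faceting bench

## Robot

A 6-joint arm with a two-finger parallel gripper is mounted at the origin on the work surface. World frame = base frame: x ahead of the robot, y to its left, z up, the work surface at z = 0. Lengths are in mm, angles in rad, forces in N, time in s.
With the tool pointing down it reaches from about 275 to 750 mm from the base axis. Payload 10.2 kg.
Tool frame: the origin (TCP) lies between the finger pads; the fingertips stand 17 mm ahead of it and the grasp point (between the pads) lies 2 mm behind it; z points along the fingers, y is the line along which they close (so a half turn about z gives the same grasp; the last joint's range is limited). The gripper opens to 85 mm and grips with 20 to 120 N. Pads are 22 mm wide; open, the fingers measure 114 mm over their backs; the gripper's body (76 mm by 85 mm) begins 54 mm behind the grasp point. The pads swing forward as they close: fully open they stand 13 mm farther back than shut.
Start: joints at [-1.524, 0.313, 1.498, -0, 1.331, -0.223], TCP at [139.92, -506.018, 248.294] pointing down, gripper open.
Joint ranges: [-2.94, 2.94], [-0.97, 2.17], [0.19, 2.56], [-1.23, 4.37], [0.02, 3.11], [-2.88, 2.88]. Speed limits (rad/s): [2.39, 2.39, 3.01, 3.14, 3.14, 3.14].

## Interface

Orientations are given as a unit quaternion [w, x, y, z].
In Python, from rig import * gives the robot as it stands.
- The arm moves only by the tool step_arm, never from a script. Its argument "commands" is text: rows parted by semicolons, each of 7 numbers parted by spaces: the opening, from 0 (shut) to 1 (fully open), then the shift along the tool's x, y, z in cm, then the turn, a rotation vector about the tool's x, y, z in rad. In form: hand x y z rx ry rz; .... A call has 1 to 20 rows; each row is the pose to reach, as a shift and turn from the pose commanded when the call began, along the tool's axes at that moment; what a row does not reach only later rows make up. A row lasts 1/12 s, in which the tool goes at most 41.7 mm and 7.16 degrees, less where a joint would pass 70% of its speed; a pose out of reach is approached as far as the arm can. A call with a gripper value outside its range is refused whole. The fingers move at their own pace and stop on an object; "newtons" is the grip in N (left out, the last holds). Time passes only in rows, so rows that repeat a pose let the fingers close. It gives the time, the measured TCP pose, the force, the opening and the grip force at its end, in the units of the state.
- sense(): the state, without advancing time (a new reading comes with each control period).
- capture(name): name is "side" or "top"; returns the picture (400x640x3 uint8, red, green, blue); there is no depth.
- camera_model(name): a dict with "mtx" (3x3 intrinsics, pixels), "k1" (the pictures are not rectified: a ray, as slopes to the right and down, at radius r is drawn at 1 + k1 r^2 times it, then the intrinsics apply), "eye" and "rotation" of the camera in the world. Camera axes: x right, y down, z forward; pixel columns grow to the right and rows downward; lengths in mm; the calibration is good to about 2 mm. A picture is of the moment at which its call begins. camera_model takes no time and is no camera call.
- finish_job(): hands the job in; it is judged then, once.
Trained networks look in the newest picture that a camera, given by its name, has taken for a name from the list of things; names that differ only in an ending like _2 or _b are one class to them, and where a whole thing is asked for, a point or a joint stands for the part that bears it (a point fixed in the world has none). Each returns a list of dicts, best first, with "score" (0 to 1); they miss things now and then, are a little off and sometimes report something else, mostly with a low value. They report only what shows in the picture. A call takes as long as a camera call. They do not tell look-alikes from the thing itself.
- search_frame(camera, label): "rect" ([centre column, centre row, width, height] in pixels, round what is visible of it).
- trace(camera, label): "mask" (400x640 bool, what is visible of it) and "rect" ([centre column, centre row, width, height] in pixels, round what is visible of it).
- spot_point(camera, label): "xy" ([column, row] in pixels: a listed point, or the origin of a listed thing).
The state is a dict: "time_s": time; "joints": joint angles; "dq": joint speeds; "tau": joint torques, N m; "eef_pos": TCP position; "ee_rot": TCP orientation; "force": force on the tool from outside, world axes, zero at the start; "wrist_torque": the same for the moment, N m; "grip_width": opening from 0.0 (shut) to 1.0 (fully open); "grip_force": force on a finger pad.
Only numpy, scipy, OpenCV 4.12 (cv2) and the standard library are available. Lean on these libraries where they do the work, as an engineer would, in place of code of your own. Each camera call takes 0.05 s, during which the arm holds its last target. There are 200 camera calls.

## Task

The laps have been put back on the wrong stands: the two large laps belong on the stand with the tall uprights and the small one on the stand with the low uprights. Look which are misplaced and move them over, one lap to a place, each set down gently to rest on its two pegs and lean back against its uprights like the others. Laps must never touch one another (grit carries over) nor be dropped or laid down on the tray or bench; leave the brush, jar and lap nut where they are.

Things in the scene. Friction and masses are not known exactly. Their poses are not given: they have to be found in the camera images.
- tray: Blue tray 290 x 750 mm, rim 26, floor 4 mm; origin: centre of its underside, x the short way, away from the robot. The two stands fill it side by side along y in either order: four places in a row at y +264, +88, -88, -264 mm. All lean 30 deg from vertical, top towards -x (the robot): up the lean is (-.5, 0, .866), the laps' front faces look along (.866, 0, .5).
- tall_stand: Wooden two-place stand with TALL uprights, for large laps. Each place: two round pegs, 10 mm thick, axes 64 mm apart, 33 mm long square to the front of two 12 mm square uprights 72 mm apart (open between), which end 118 mm up the lean from the peg axes. Origin: tray floor at mid-length, 52 mm below the peg axes at the uprights' front; axes as the tray's.
- low_stand: Wooden two-place stand with LOW uprights, for the small lap: the same but the uprights end 84 mm up the lean from the peg axes and are 60 mm apart. A lap's rim rests on both pegs, its back face leans on both uprights; either size can sit on either stand. The end posts of each stand are as tall as its uprights. The joining board ends 14 mm above the peg axes.
- tall_stand_seat_a (a point): Where the centre of a large lap (mid-thickness) lies when it rests properly on the +y place of the tall stand; 74 mm up the lean from the peg axes. Axes as the tray's.
- tall_stand_seat_b (a point): Where the centre of a large lap (mid-thickness) lies when it rests properly on the -y place of the tall stand; 74 mm up the lean from the peg axes. Axes as the tray's.
- low_stand_seat_a (a point): Where the centre of the small lap (mid-thickness) lies when it rests properly on the +y place of the low stand; 46 mm up the lean from the peg axes. Axes as the tray's.
- low_stand_seat_b (a point): Where the centre of the small lap (mid-thickness) lies when it rests properly on the -y place of the low stand; 46 mm up the lean from the peg axes. Axes as the tray's.
- lap_p_center (a point): A large lap. Flat solid aluminium disc, 152 mm across, 10 mm thick, 0.4 to 0.6 kg (the bore in its middle is only shallow). Point: the disc's centre. x: the disc's axis; z at the start: up the leaning disc to the top of its rim. Starts on any of the four places.
- lap_q_center (a point): The other large lap, just like the first. Flat solid aluminium disc, 152 mm across, 10 mm thick, 0.4 to 0.6 kg (the bore in its middle is only shallow). Point: the disc's centre. x: the disc's axis; z at the start: up the leaning disc to the top of its rim. Starts on any of the four places.
- lap_r_center (a point): The small lap. Flat solid aluminium disc, 102 mm across, 10 mm thick, 0.2 to 0.3 kg (the bore in its middle is only shallow). Point: the disc's centre. x: the disc's axis; z at the start: up the leaning disc to the top of its rim. Starts on any of the four places.
- scrub_brush_mid (a point): wooden scrubbing brush, 34 x 110 x 32 mm, lying in the tray in front of the stands; its middle. Not to be disturbed.
- polish_jar_mid (a point): white jar with black lid, 54 mm across, 55 mm high, standing in the tray in front of the stands; its middle. Not to be disturbed.
- lap_nut_mid (a point): black knurled lap nut, 44 mm across, 32 mm high, standing in the tray in front of the stands; its middle. Not to be disturbed.
There are look-alikes about, which are no part of the job. What is shaped like the part that bears lap_q_center but green is not meant.

How it is judged:
By the outcome, as a careful person would: the job done as asked, in the order asked, and still so for the second after the job is handed in, with the robot touching nothing.
It also fails if it takes over 70 s, if anything falls off the work surface, if the arm or the gripper's body presses on something with over 40 N, if the wrist force passes 120 N, or if a joint passes its speed limit or range.

## Working session

There is one attempt and no reset: what is moved stays moved. The work goes in short steps, Python scripts to look and compute and a tool call to move; the robot and the scene stay as the last step left them, time stands still between calls to the robot, and variables do not carry over. Pictures are saved under pics/ and viewed, at most 11 in all, crops included, and the job is handed in when it is done.

Besides the shell and the picture viewer there is one more tool, called after ">>>" by a JSON object that holds its "name" and its "arguments". step_arm: Moves the arm, as the interface text tells. Its arguments: {"type":"object","properties":{"commands":{"type":"string"},"newtons":{"type":"number"}},"required":["commands"]}

```bash
mkdir -p pics; ls
cat > h.py <<'E'
from rig import *
import numpy as np, cv2
from scipy.spatial.transform import Rotation as R
E
python3 - <<'E'
from h import *
for c in("side","top"):
    im=capture(c); cv2.imwrite(f"pics/{c}0.png",im[:,:,::-1])
    print({k:np.round(v,3).tolist() for k,v in camera_model(c).items()})
    for l in("tray","tall_stand","low_stand","lap_p_center","lap_r_center","tall_stand_seat_a","low_stand_seat_a"):
        try: print(c,l,[(np.round(d["xy"],1).tolist(),round(d["score"],2)) for d in spot_point(c,l)])
        except Exception as e: print(e)
print(sense())
E
```

```text
pics
{'mtx': [[377.49, 0.0, 320.224], [0.0, 377.49, 198.369], [0.0, 0.0, 1.0]], 'k1': -0.086, 'eye': [337.837, -709.519, 734.3], 'rotation': [-0.4, 0.903, -0.143, 0.059]}
side tray [([362.5, 254.8], 0.7), ([337.7, 205.9], 0.59)]
side tall_stand [([305.1, 175.2], 0.72)]
side low_stand [([358.5, 255.3], 0.92)]
side lap_p_center [([304.4, 160.2], 0.58)]
side lap_r_center [([287.8, 136.5], 0.51), ([338.7, 206.0], 0.21)]
side tall_stand_seat_a [([284.4, 128.2], 0.76), ([307.3, 162.4], 0.74)]
side low_stand_seat_a [([338.0, 204.7], 0.86), ([377.8, 260.4], 0.76)]
{'mtx': [[360.886, 0.0, 322.078], [0.0, 360.886, 201.435], [0.0, 0.0, 1.0]], 'k1': 0.026, 'eye': [409.343, -58.962, 959.919], 'rotation': [-0.047, 0.705, -0.705, 0.061]}
top tray [([296.3, 181.0], 0.58)]
top tall_stand [([228.5, 196.2], 0.64), ([329.4, 187.8], 0.37)]
top low_stand [([361.9, 182.0], 0.71), ([213.8, 153.5], 0.52)]
top lap_p_center [([254.5, 198.6], 0.67)]
top lap_r_center [([181.9, 199.7], 0.74)]
top tall_stand_seat_a [([179.7, 204.8], 0.79), ([262.6, 199.4], 0.61)]
top low_stand_seat_a [([403.8, 178.6], 0.96), ([328.8, 183.7], 0.64), ([260.0, 198.4], 0.41)]
{'time_s': 0.8, 'joints': array([-1.52439919e+00,  3.12881201e-01,  1.49770012e+00,  3.56460077e-05,
        1.33101596e+00, -2.23386138e-01]), 'dq': array([-0.00193716,  0.00063674, -0.00058778,  0.00013171, -0.00052702,
       -0.00078327]), 'tau': array([ 1.62706424e-04, -4.12143302e+01, -2.59889352e+01, -2.31192835e-04,
        4.71726526e-04, -1.59857354e-06]), 'eef_pos': array([ 139.92793854, -506.01237154,  248.30375325]), 'ee_rot': array([-7.74503744e-07,  9.90916479e-01,  1.34478740e-01,  1.74498132e-05]), 'force': array([-0.28656364, -1.17625754, -0.44231062]), 'wrist_torque': array([ 0.01168821, -0.00454799,  0.00808251]), 'grip_force': 0.0, 'grip_width': 1.0026607616113177}
```

View pics/side0.png

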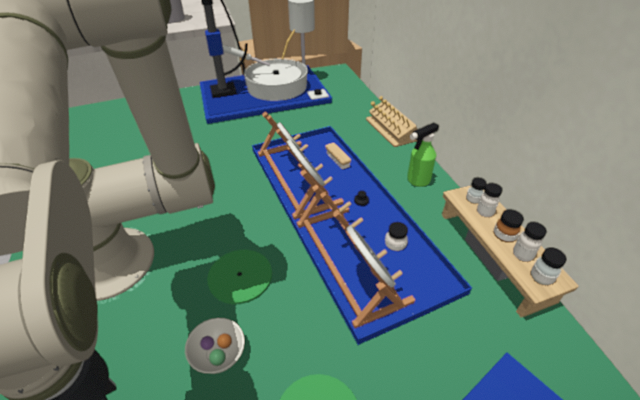

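View pics/top0.png

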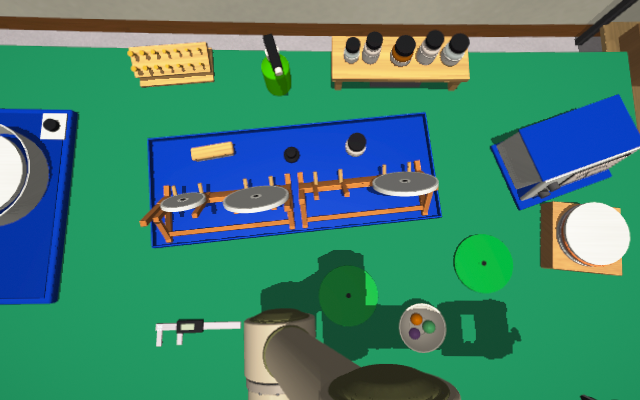

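The tall stand is on the left (+y) in the top view. The small lap (182,202) sits on its outer place and a large lap (255,199) on its inner place. The low stand's inner place (330,185) is empty, and a large lap (405,183) is on its outer place. So r has to go from place 1 to place 3, then the large lap from place 4 to place 1. Next I'll fit the tray pose.

```bash
cat >> h.py <<'E'
from scipy.optimize import least_squares
def proj(c,P):
    m=camera_model(c); q=np.array(m["rotation"]); P=np.atleast_2d(P)
    p=R.from_quat(q[[1,2,3,0]]).inv().apply(P-m["eye"]); s=p[:,:2]/p[:,2:]
    s=s*(1+m["k1"]*(s**2).sum(1,keepdims=True)); K=np.array(m["mtx"])
    return s@K[:2,:2].T+K[:2,2]
def T2W(t,P):
    P=np.atleast_2d(P); return R.from_euler("z",t[2]).apply(P)+[t[0],t[1],0]
U=np.array([-.5,0,.866]);N=np.array([.866,0,.5])
E
cat > fit.py <<'E'
from h import *
def run():
    cor=np.array([[145,375,26],[145,-375,26],[-145,-375,26],[-145,375,26]],float)
    gs={"top":[(148,139),(425,113),(441,216),(154,247)],"side":[(252,147),(333,127),(470,290),(360,341)]}
    obs={}
    for c in("top","side"):
        im=capture(c); h=cv2.cvtColor(im,cv2.COLOR_RGB2HSV)
        m=((h[...,0]>108)&(h[...,0]<128)&(h[...,1]>150)).astype(np.uint8)
        n,l,s,_=cv2.connectedComponentsWithStats(m)
        seed=(300,135) if c=="top" else (400,240)
        k=l[seed[1],seed[0]]; pts=np.argwhere(l==k)[:,::-1].astype(np.int32)
        hull=cv2.convexHull(pts); q=cv2.approxPolyDP(hull,6,True)[:,0]
        print(c,k,q.tolist()); obs[c]=q
    return cor,obs
cor,obs=run()
def r(t):
    p=proj("top",T2W(t,cor)); q=obs["top"]
    return np.concatenate([q[np.argmin(((q-a)**2).sum(1))]-a for a in p])
s=least_squares(r,[480,0,0.1],loss="soft_l1"); print(s.x, np.round(s.fun,1))
s=least_squares(r,[480,0,-0.1],loss="soft_l1"); print(s.x, np.round(s.fun,1));t=s.x
for c in("top","side"):
    print(c,"corners",np.round(proj(c,T2W(t,cor))).tolist())
    for l in("lap_p_center","lap_r_center"):
        for d in trace(c,l):
            ys,xs=np.nonzero(d["mask"]); e=cv2.fitEllipse(cv2.convexHull(np.c_[xs,ys].astype(np.int32)))
            print(c,l,round(d["score"],2),np.round(e[0],1),np.round(e[1],1))
E
python3 fit.py
```

```text
top 3 [[441, 216], [152, 247], [148, 139], [424, 113]]
side 0 [[639, 399], [0, 399], [0, 0], [639, 0]]
[ 6.18777698e+02 -2.11139964e+00  1.07215412e-01] [ 1.1  0.8 -1.3  1.5 -1.  -0.6  0.9 -0.9]
[ 6.18777698e+02 -2.11140732e+00  1.07215412e-01] [ 1.1  0.8 -1.3  1.5 -1.  -0.6  0.9 -0.9]
top corners [[147.0, 138.0], [425.0, 112.0], [442.0, 217.0], [151.0, 248.0]]
top lap_p_center 0.78 [255.1 199.2] [25.4 68.9]
top lap_r_center 0.92 [182.6 201.8] [17.2 46.4]
side corners [[330.0, 126.0], [473.0, 289.0], [359.0, 340.0], [251.0, 145.0]]
side lap_p_center 0.71 [305.4 161.6] [ 7.1 61.4]
side lap_r_center 0.64 [286.2 132.2] [ 4.  24.3]
```

```bash
cat > fit2.py <<'E'
from h import *
cor=np.array([[145,375,26],[145,-375,26],[-145,-375,26],[-145,375,26]],float)
q=np.array([[147.5,138.5],[424.5,112.5],[441.5,216.5],[152,247.5]])
laps=[(264,46,"top",(182.6,201.8)),(88,74,"top",(255.1,199.2)),(-264,74,"top",None),(88,74,"side",(305.4,161.6)),(264,46,"side",None)]
d=[x for x in trace("top","lap_q_center")]
for x in d: print(round(x["score"],2),np.round(x["rect"]))
im=capture("top"); hsv=cv2.cvtColor(im,cv2.COLOR_RGB2HSV)
# grey disc, place 4
g=((hsv[...,1]<60)&(hsv[...,2]>90)).astype(np.uint8); n,l,s,_=cv2.connectedComponentsWithStats(g)
k=l[183,395]; ys,xs=np.nonzero(l==k); e=cv2.fitEllipse(cv2.convexHull(np.c_[xs,ys].astype(np.int32))); print(k,e,s[k])
laps[2]=(-264,74,"top",e[0])
def cen(t,xs,y,u): return T2W(t,np.array([xs,y,56])+5*N+u*U)
def r(v):
    t=v[:3]; o=[((proj("top",T2W(t,cor))-q)).ravel()]
    for y,u,c,o2 in laps:
        if o2 is not None: o.append((proj(c,cen(t,v[3],y,u))-np.array(o2)).ravel())
    return np.concatenate(o)
s=least_squares(r,[618,-2,.107,0],loss="soft_l1",x_scale=[1,1,.01,1]); print(s.x,np.round(s.fun,1))
t=s.x[:3];xs=s.x[3]
for y,u in((264,46),(88,74),(-88,46),(-264,74),(264,74)):
    print(y,u,np.round(cen(t,xs,y,u),1),"pegs top img",np.round(proj("top",T2W(t,[xs,y,56]))),"side",np.round(proj("side",cen(t,xs,y,u))))
big=cv2.resize(im[120:260,130:450],None,fx=2.5,fy=2.5,interpolation=cv2.INTER_CUBIC)
P=[]
for y,u,h in((264,46,118),(88,74,118),(-88,46,84),(-264,74,84)):
    for sg in(-1,1):
        w=36 if h==118 else 30
        P+= [np.array([xs,y+sg*w,56])+h*U, np.array([xs,y+sg*32,56])+33*N]
for p in proj("top",T2W(t,np.array(P))): cv2.circle(big,tuple(np.int32((p-[130,120])*2.5)),3,(255,0,0),-1)
cv2.imwrite("pics/ov.png",big[:,:,::-1])
E
python3 fit2.py
```

```text
0.78 [348. 296.  59.  63.]
0.71 [404. 183.  66.  25.]
0.65 [485. 263.  64.  57.]
46 ((405.3232421875, 182.83804321289062), (27.52702522277832, 65.95232391357422), 89.04104614257812) [ 373  168   66   28 1311]
[ 6.18354853e+02 -1.29724353e+00  1.06430605e-01 -3.09990951e+01] [-0.9 -0.3  0.5 -0.7  0.1  0.3 -1.2  0.5  0.6  0.2  0.8 -0.6 -1.1  0.5
  0.3  1.1]
264 46 [[540.9 255.9  98.3]] pegs top img [[189. 197.]] side [[288. 137.]]
88 74 [[545.7  79.4 122.6]] pegs top img [[259. 190.]] side [[306. 163.]]
-88 46 [[578.3 -94.1  98.3]] pegs top img [[328. 183.]] side [[339. 209.]]
-264 74 [[ 583.1 -270.6  122.6]] pegs top img [[396. 176.]] side [[371. 256.]]
264 74 [[527.  254.4 122.6]] pegs top img [[189. 197.]] side [[284. 131.]]
```

View pics/ov.png

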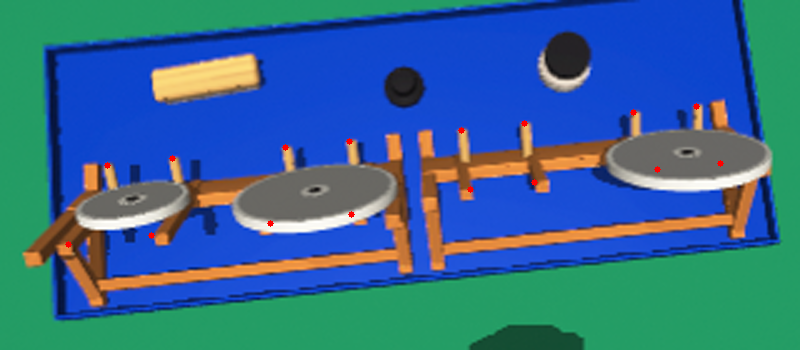

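```bash
cat >> h.py <<'E'
t=np.array([618.35,-1.3,.10643]);XS=-31.0
Rt=R.from_euler("z",t[2])*R.from_matrix(np.c_[[0,1,0],N,-U])
def tgt(y,u,n=5): return T2W(t,np.array([XS,y,56])+n*N+u*U)[0]
def rel(P,Rg=None):
    s=sense(); q=s["ee_rot"]; R0=R.from_quat(q[[1,2,3,0]]); Rg=Rg or Rt
    return np.round(np.r_[R0.inv().apply(np.array(P)-s["eef_pos"])/10,(R0.inv()*Rg).as_rotvec()],3)
def st():
    s=sense(); p=R.from_euler("z",-t[2]).apply(s["eef_pos"]-[t[0],t[1],0])-[XS,0,56]
    print("t",round(s["time_s"],2),"y",round(p[1],1),"u",round(p@U,1),"n",round(p@N,1),"F",np.round(Rt.inv().apply(s["force"]),1),"w",round(s["grip_width"],3),"gf",round(s["grip_force"],1),"rot err",np.round(rel([0,0,0])[3:],3),"q",np.round(s["joints"],2))
E
python3 - <<'E'
from h import *
st();print(rel([400,-50,400]));print(rel(tgt(264,230)), tgt(264,230))
E
```

```text
t 1.2 y -451.0 u 415.7 n -335.4 F [-0.8 -0.1  0.3] w 0.999 gf 0.0 rot err [-0.434  0.368 -1.373] q [-1.52  0.31  1.5  -0.    1.33 -0.22]
[ 37.222 -37.02  -15.171  -0.434   0.368  -1.373]
[ 49.881 -64.246  -0.938  -0.434   0.368  -1.373] [449.43711038 246.15671262 257.68      ]
```

>>> {"name": "step_arm", "arguments": {"commands": "1 0 0 -10 0 0 0; 1 10 -10 -15 -.1 .1 -.35;1 20 -20 -15 -.2 .18 -.7;1 30 -30 -15 -.3 .27 -1;1 37 -37 -15 -.434 .368 -1.373;1 37 -37 -15 -.434 .368 -1.373;1 37 -37 -15 -.434 .368 -1.373;1 37 -37 -15 -.434 .368 -1.373;1 37 -37 -15 -.434 .368 -1.373;1 37 -37 -15 -.434 .368 -1.373;1 37 -37 -15 -.434 .368 -1.373;1 37 -37 -15 -.434 .368 -1.373;1 37 -37 -15 -.434 .368 -1.373;1 37 -37 -15 -.434 .368 -1.373;1 37 -37 -15 -.434 .368 -1.373;1 37 -37 -15 -.434 .368 -1.373;1 37 -37 -15 -.434 .368 -1.373", "newtons": 50}}

```text
time_s: 2.62
eef_pos: [397.7, -50.9, 398.1]
ee_rot: [0.173, 0.645, 0.719, 0.192]
force: [-0.9, -0.2, 0.1]
grip_width: 0.996
grip_force: 0.0
```

```bash
python3 -c "
from h import *
st();print(rel(tgt(264,200)));print(sense()['eef_pos'])"
```

```text
t 2.62 y -25.9 u 393.1 n 3.4 F [-0.1 -0.8 -0.6] w 0.996 gf 0.0 rot err [-0.    -0.     0.001] q [-0.64 -0.32  1.83  0.37  1.26 -0.8 ]
[ 2.8985e+01  1.8600e-01  1.9311e+01 -0.0000e+00 -0.0000e+00  1.0000e-03]
[397.74704118 -50.87033803 398.12729548]
```

>>> {"name": "step_arm", "arguments": {"commands": "0.6 4 .1 0 0 0 0;0.6 8 .2 0 0 0 0;0.6 12 .2 0 0 0 0;0.6 16 .2 2 0 0 0;0.6 20 .2 5 0 0 0;0.6 24 .2 8 0 0 0;0.6 27 .2 11 0 0 0;0.6 29 .2 14 0 0 0;0.6 29 .2 17 0 0 0;0.6 29 .2 19 0 0 0;0.6 29 .2 19 0 0 0;0.6 29 .2 19 0 0 0"}}

```text
time_s: 3.62
eef_pos: [464.0, 245.8, 233.9]
ee_rot: [0.173, 0.647, 0.718, 0.191]
force: [0.6, -0.2, 1.0]
grip_width: 0.603
grip_force: 0.0
```

Run:
```python
from h import *
st();print(rel(tgt(264,83)))
for c,b in(("side",(200,60,400,260)),("top",(100,120,340,280))):
    im=capture(c); x0,y0,x1,y1=b
    a=cv2.resize(im[y0:y1,x0:x1],(600,int(600*(y1-y0)/(x1-x0))),interpolation=cv2.INTER_CUBIC)[:300] if c=="top" else cv2.resize(im[y0:y1-60,x0:x1],(600,420),interpolation=cv2.INTER_CUBIC)[:290]
    cv2.imwrite(f"pics/{c}1.png",a[:,:,::-1])
a=cv2.imread("pics/side1.png");b=cv2.imread("pics/top1.png");cv2.imwrite("pics/c1.png",np.vstack([a,b]))
```

```text
t 3.62 y 262.1 u 202.2 n 5.6 F [-0.3  1.  -0.6] w 0.603 gf 0.0 rot err [-0.002  0.003 -0.002] q [ 0.31  0.12  1.87 -0.17  0.65  0.32]
[ 2.2500e-01 -3.1000e-02  1.1921e+01 -2.0000e-03  3.0000e-03 -2.0000e-03]
```

View pics/c1.png

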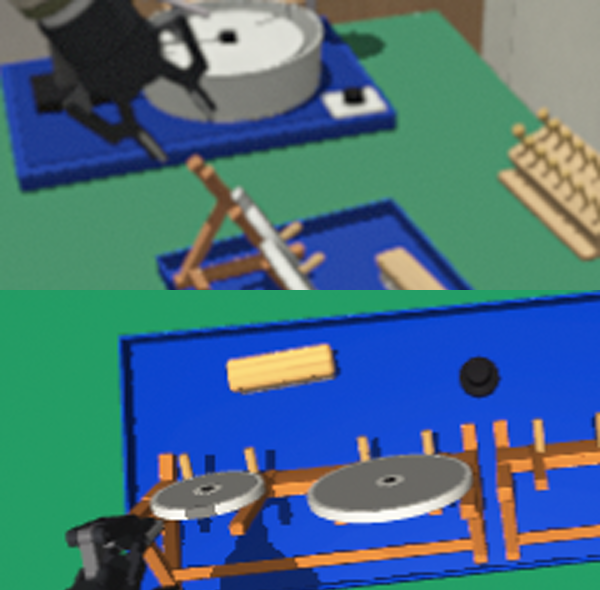

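>>> {"name": "step_arm", "arguments": {"commands": "0.6 0 0 2.5 0 0 0;0.6 0 0 5 0 0 0;0.6 0 0 7 0 0 0;0.6 0 0 9 0 0 0;0.6 0 0 10.5 0 0 0;0.6 0 0 11.5 0 0 0;0.6 0 0 11.8 0 0 0;0.6 0 0 11.8 0 0 0;0.6 0 0 11.8 0 0 0"}}

```text
time_s: 4.47
eef_pos: [522.3, 254.0, 133.9]
ee_rot: [0.174, 0.646, 0.718, 0.193]
force: [-0.2, -0.4, -0.7]
grip_width: 0.601
grip_force: 0.0
```

Run:
```python
from h import *
st()
im=capture("side")[90:210,230:380];cv2.imwrite("pics/s2.png",cv2.resize(im,(750,600),interpolation=cv2.INTER_CUBIC)[:,:,::-1])
```

```text
t 4.47 y 264.0 u 86.2 n 6.6 F [-0.4 -0.6  0.5] w 0.601 gf 0.0 rot err [ 0.002  0.    -0.   ] q [ 0.29  0.38  1.84 -0.23  0.42  0.37]
```

View pics/s2.png

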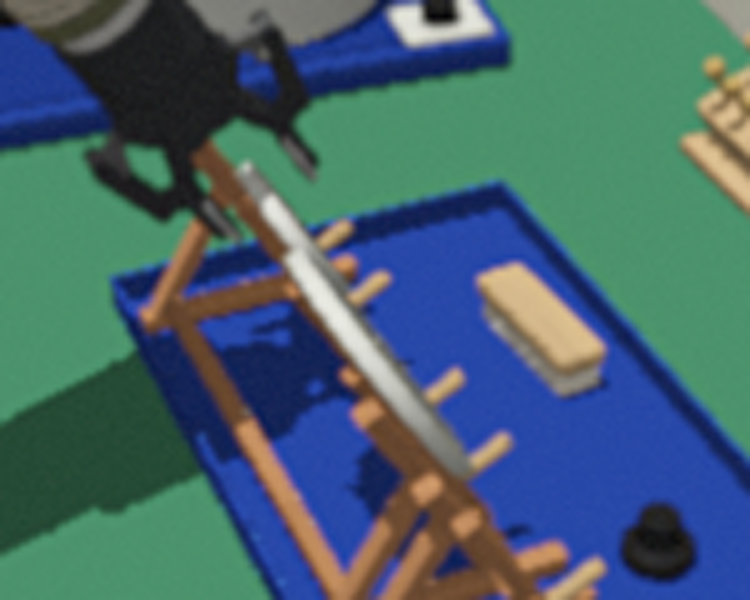

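>>> {"name": "step_arm", "arguments": {"commands": "0.4 0 -.1 .2 0 0 0;0.28 0 -.1 .2 0 0 0;0.22 0 -.1 .2 0 0 0;0.18 0 -.1 .2 0 0 0;0.15 0 -.1 .2 0 0 0;0.13 0 -.1 .2 0 0 0;0.1 0 -.1 .2 0 0 0;0.05 0 -.1 .2 0 0 0;0 0 -.1 .2 0 0 0;0 0 -.1 .2 0 0 0;0 0 -.1 .2 0 0 0;0 0 -.1 .2 0 0 0", "newtons": 50}}

```text
time_s: 5.52
eef_pos: [522.8, 254.3, 131.0]
ee_rot: [0.174, 0.645, 0.718, 0.193]
force: [3.7, 0.4, 5.0]
grip_width: 0.106
grip_force: 50.3
```

```bash
python3 -c "
from h import *
st();st()"
```

```text
t 5.52 y 264.3 u 83.4 n 5.6 F [-0.   5.7 -2.5] w 0.106 gf 50.3 rot err [ 0.002 -0.     0.   ] q [ 0.29  0.38  1.84 -0.23  0.41  0.37]
t 5.52 y 264.3 u 83.4 n 5.6 F [-0.   5.7 -2.5] w 0.106 gf 50.3 rot err [ 0.002 -0.     0.   ] q [ 0.29  0.38  1.84 -0.23  0.41  0.37]
```

>>> {"name": "step_arm", "arguments": {"commands": "0 0 .1 -.5 0 0 0;0 0 .2 -2 0 0 0;0 0 .2 -4 0 0 0;0 0 .2 -7 0 0 0;0 0 .2 -10 0 0 0;0 0 .2 -13 0 0 0;0 0 .2 -16 0 0 0;0 0 .2 -18.5 0 0 0;0 0 .2 -19 0 0 0;0 0 .2 -19 0 0 0"}}

```text
time_s: 6.35
eef_pos: [428.6, 244.2, 295.7]
ee_rot: [0.173, 0.646, 0.719, 0.192]
force: [0.4, 0.1, -3.1]
grip_width: 0.107
grip_force: 51.2
```

Run:
```python
from h import *
st()
im=capture("side")[40:280,160:460];cv2.imwrite("pics/s3.png",cv2.resize(im,(750,600),interpolation=cv2.INTER_CUBIC)[:,:,::-1])
```

```text
t 6.35 y 264.3 u 273.4 n 5.9 F [ 0.1 -1.2  2.9] w 0.107 gf 51.2 rot err [-0.     0.     0.001] q [ 0.34 -0.01  1.84 -0.16  0.81  0.31]
```

View pics/s3.png

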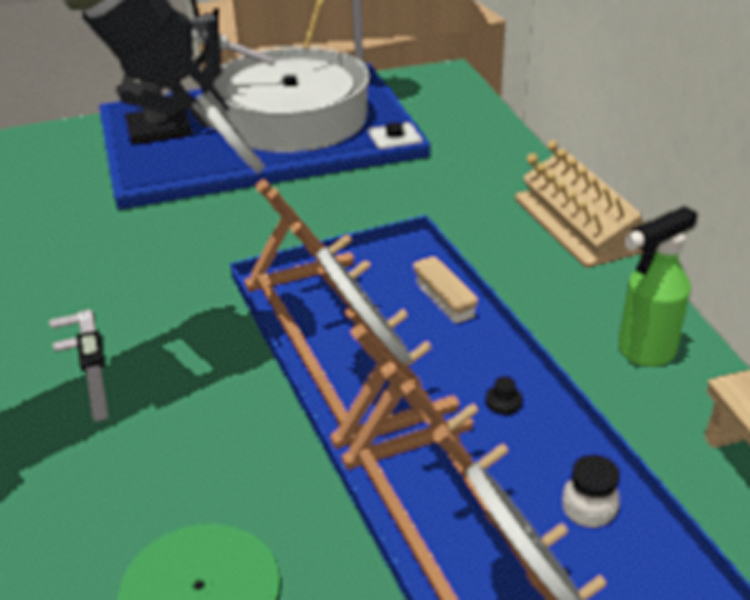

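>>> {"name": "step_arm", "arguments": {"commands": "0 -2 .2 -.3 0 0 0;0 -5 .2 -.3 0 0 0;0 -8.5 .2 -.3 0 0 0;0 -12 .2 -.3 0 0 0;0 -15.5 .2 -.3 0 0 0;0 -19 .2 -.3 0 0 0;0 -22.5 .2 -.3 0 0 0;0 -26 .2 -.3 0 0 0;0 -29.5 .2 -.3 0 0 0;0 -32.5 .2 -.3 0 0 0;0 -34.5 .2 -.3 0 0 0;0 -35.2 .2 0 0 0 0;0 -35.2 .2 0 0 0 0;0 -35.2 .2 0 0 0 0"}}

```text
time_s: 7.57
eef_pos: [468.2, -105.1, 295.2]
ee_rot: [0.171, 0.646, 0.718, 0.192]
force: [0.5, -0.5, -2.5]
grip_width: 0.104
grip_force: 51.1
```

Run:
```python
from h import *
st();print(rel(tgt(-88,100,8)))
```

```text
t 7.57 y -87.3 u 271.8 n 7.6 F [-0.5 -0.9  2.4] w 0.104 gf 51.1 rot err [-0.002 -0.002 -0.001] q [-0.65 -0.05  1.88  0.43  0.97 -0.93]
[-1.040e-01  7.700e-02  1.718e+01 -2.000e-03 -2.000e-03 -1.000e-03]
```

>>> {"name": "step_arm", "arguments": {"commands": "0 0 0 2 0 0 0;0 0 0 5 0 0 0;0 0 0 8 0 0 0;0 0 0 11 0 0 0;0 0 0 14 0 0 0;0 0 0 16 0 0 0;0 0 0 17.3 0 0 0;0 0 0 17.8 0 0 0;0 0 0 17.8 0 0 0;0 0 0 17.8 0 0 0"}}

```text
time_s: 8.4
eef_pos: [557.0, -95.4, 143.2]
ee_rot: [0.173, 0.645, 0.719, 0.193]
force: [-0.4, -1.0, -2.5]
grip_width: 0.108
grip_force: 51.1
```

Run:
```python
from h import *
st();print(rel(tgt(-88,83.4,6)))
im=capture("side")[130:290,260:460];cv2.imwrite("pics/s4.png",cv2.resize(im,(750,600),interpolation=cv2.INTER_CUBIC)[:,:,::-1])
```

```text
t 8.4 y -87.0 u 95.5 n 9.0 F [-0.9 -1.6  1.9] w 0.108 gf 51.1 rot err [ 0.001 -0.     0.001] q [-0.5   0.32  1.88  0.57  0.56 -1.04]
[-9.600e-02 -3.020e-01  1.212e+00  1.000e-03 -0.000e+00  1.000e-03]
```

View pics/s4.png

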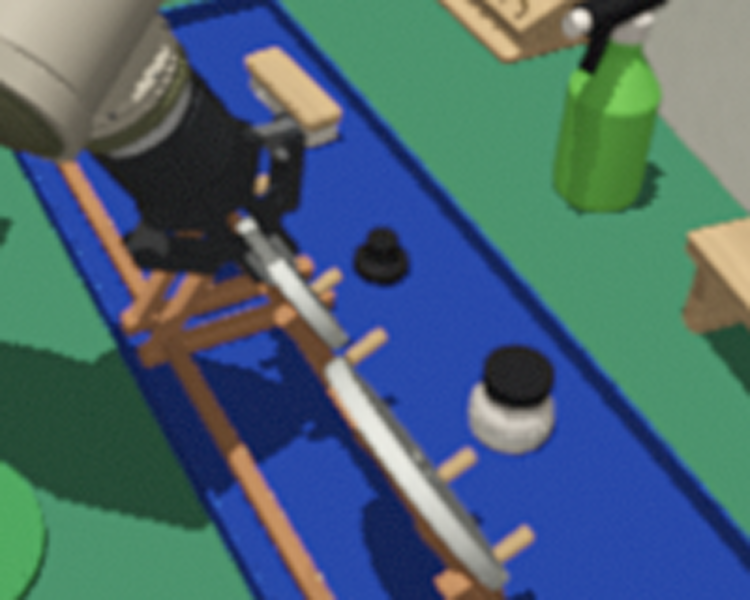

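>>> {"name": "step_arm", "arguments": {"commands": "0 -.1 -.15 .4 0 0 0;0 -.1 -.2 .7 0 0 0;0 -.1 -.2 .9 0 0 0;0 -.1 -.2 1.0 0 0 0;0 -.1 -.2 1.1 0 0 0;0 -.1 -.2 1.1 0 0 0"}}

```text
time_s: 8.95
eef_pos: [561.0, -96.8, 132.3]
ee_rot: [0.173, 0.646, 0.718, 0.193]
force: [-0.6, -0.3, -2.2]
grip_width: 0.104
grip_force: 51.4
```

Run:
```python
from h import *
st()
```

```text
t 8.95 y -88.9 u 84.1 n 6.8 F [-0.2 -1.6  1.6] w 0.104 gf 51.4 rot err [0. 0. 0.] q [-0.5   0.35  1.88  0.58  0.54 -1.06]
```

>>> {"name": "step_arm", "arguments": {"commands": "0 0 0 .05 0 0 0;0 0 0 .1 0 0 0;0 0 0 .15 0 0 0;0 0 0 .15 0 0 0;0 0 0 .15 0 0 0"}}

```text
time_s: 9.37
eef_pos: [561.6, -96.6, 132.0]
ee_rot: [0.174, 0.645, 0.719, 0.193]
force: [-12.4, 2.4, 12.3]
grip_width: 0.107
grip_force: 54.0
```

Run:
```python
from h import *
st()
```

```text
t 9.37 y -88.7 u 83.6 n 7.2 F [  3.7  -4.3 -16.6] w 0.107 gf 54.0 rot err [0.001 0.    0.001] q [-0.5   0.35  1.88  0.59  0.54 -1.06]
```

>>> {"name": "step_arm", "arguments": {"commands": "0 .05 0 -.08 0 0 0;0 .05 -.1 -.08 0 0 0;0 .05 -.1 -.08 0 0 0;0 .05 -.1 -.08 0 0 0"}}

```text
time_s: 9.7
eef_pos: [560.5, -96.3, 131.4]
ee_rot: [0.173, 0.646, 0.718, 0.193]
force: [-1.9, 1.1, 2.4]
grip_width: 0.104
grip_force: 51.9
```

Run:
```python
from h import *
st()
```

```text
t 9.7 y -88.3 u 83.6 n 6.0 F [ 1.3 -0.3 -2.9] w 0.104 gf 51.9 rot err [0.001 0.    0.   ] q [-0.5   0.35  1.88  0.59  0.54 -1.06]
```

Light contact on the pegs. I'll release slowly.

>>> {"name": "step_arm", "arguments": {"commands": "0.1 0 0 0 0 0 0;0.13 0 0 0 0 0 0;0.15 0 0 0 0 0 0;0.18 0 0 0 0 0 0;0.22 0 0 0 0 0 0;0.28 0 0 0 0 0 0;0.35 0 0 0 0 0 0;0.45 0 0 0 0 0 0;.55 0 0 0 0 0 0;.6 0 0 0 0 0 0;.6 0 0 0 0 0 0", "newtons": 20}}

```text
time_s: 10.62
eef_pos: [560.4, -96.3, 131.2]
ee_rot: [0.173, 0.646, 0.718, 0.193]
force: [-0.3, -0.2, 0.2]
grip_width: 0.602
grip_force: 0.0
```

>>> {"name": "step_arm", "arguments": {"commands": ".6 0 0 -2 0 0 0;.6 0 0 -5 0 0 0;.6 0 0 -9 0 0 0;.6 0 0 -13 0 0 0;.6 0 0 -16 0 0 0;.6 -3 0 -17 0 0 0;.6 -6.5 0 -17 0 0 0;.6 -10 0 -17 0 0 0;.6 -13.5 0 -17 0 0 0;.6 -16.5 0 -17 0 0 0;.6 -17.6 0 -17 0 0 0;.6 -17.6 0 -17 0 0 0;.6 -17.6 0 -17 0 0 0;.6 -17.6 0 -17 0 0 0"}}

```text
time_s: 11.78
eef_pos: [494.5, -279.0, 278.4]
ee_rot: [0.173, 0.645, 0.719, 0.193]
force: [-0.9, -0.0, -0.3]
grip_width: 0.601
grip_force: 0.0
```

Run:
```python
from h import *
st();print(rel(tgt(-264,136,6)))
im=capture("side")[130:330,260:510];im2=capture("top")[120:260,130:450]
a=cv2.resize(im,(400,320),interpolation=cv2.INTER_CUBIC); b=cv2.resize(im2,(640,280),interpolation=cv2.INTER_CUBIC)
c=np.zeros((600,640,3),np.uint8);c[:320,:400]=a;c[320:]=b
cv2.imwrite("pics/s5.png",c[:,:,::-1])
```

```text
t 11.78 y -263.0 u 253.4 n 5.9 F [ 0.1 -0.9 -0.2] w 0.601 gf 0.0 rot err [ 0.    -0.001  0.001] q [-0.91  0.21  1.64  0.51  1.06 -1.22]
[-1.1000e-01  9.0000e-03  1.1744e+01  0.0000e+00 -1.0000e-03  1.0000e-03]
```

View pics/s5.png

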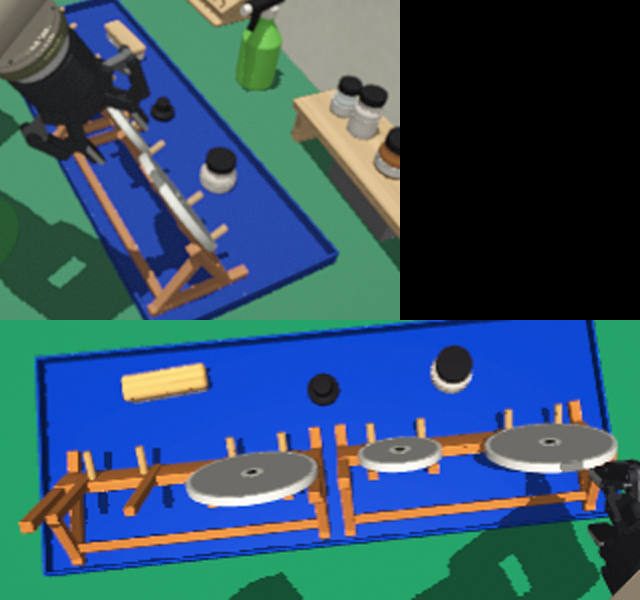

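The small lap rests properly at place 3 (top crop 400,452). Next I'll go down over the large lap.

>>> {"name": "step_arm", "arguments": {"commands": "0.6 -.1 0 2.5 0 0 0;0.6 -.1 0 5 0 0 0;0.6 -.1 0 7.5 0 0 0;0.6 -.1 0 9.5 0 0 0;0.6 -.1 0 11 0 0 0;0.6 -.1 0 11.7 0 0 0;0.6 -.1 0 11.8 0 0 0;0.6 -.1 0 11.8 0 0 0;0.6 -.1 0 11.8 0 0 0"}}

```text
time_s: 12.63
eef_pos: [553.4, -275.2, 177.4]
ee_rot: [0.174, 0.645, 0.718, 0.193]
force: [-0.8, 0.1, 0.8]
grip_width: 0.606
grip_force: 0.0
```

Run:
```python
from h import *
st()
im=capture("side")[150:310,260:460];cv2.imwrite("pics/s6.png",cv2.resize(im,(750,600),interpolation=cv2.INTER_CUBIC)[:,:,::-1])
```

```text
t 12.63 y -265.4 u 136.5 n 6.4 F [ 0.2 -0.2 -1.1] w 0.606 gf 0.0 rot err [0.001 0.001 0.001] q [-0.81  0.41  1.65  0.57  0.83 -1.25]
```

View pics/s6.png

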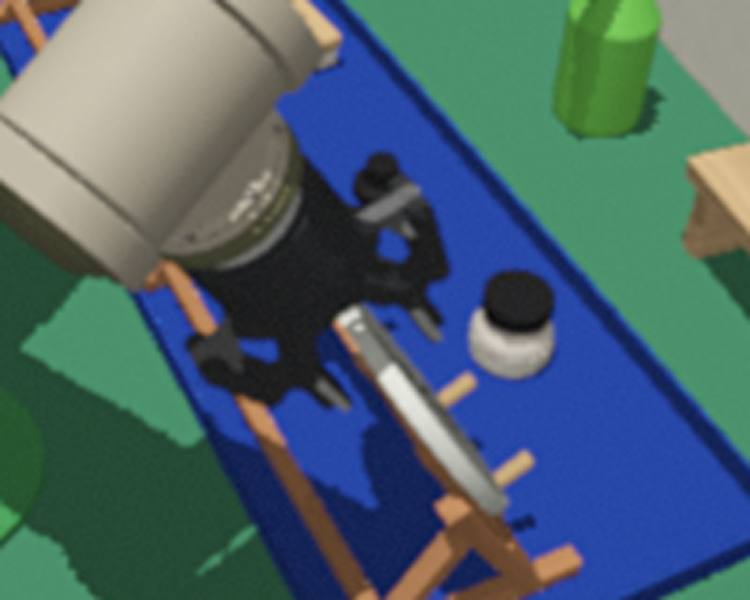

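>>> {"name": "step_arm", "arguments": {"commands": "0.4 .1 0 .2 0 0 0;0.28 .1 0 .2 0 0 0;0.22 .1 0 .2 0 0 0;0.18 .1 0 .2 0 0 0;0.15 .1 0 .2 0 0 0;0.13 .1 0 .2 0 0 0;0.1 .1 0 .2 0 0 0;0.05 .1 0 .2 0 0 0;0 .1 0 .2 0 0 0;0 .1 0 .2 0 0 0;0 .1 0 .2 0 0 0;0 .1 0 .2 0 0 0", "newtons": 60}}

```text
time_s: 13.68
eef_pos: [554.3, -274.1, 174.7]
ee_rot: [0.173, 0.646, 0.718, 0.193]
force: [-0.5, 0.2, 2.4]
grip_width: 0.111
grip_force: 58.8
```

```bash
python3 -c "
from h import *
st()"
```

```text
t 13.68 y -264.4 u 133.6 n 5.9 F [ 0.2  0.8 -2.3] w 0.111 gf 58.8 rot err [0.001 0.    0.   ] q [-0.81  0.41  1.65  0.57  0.82 -1.25]
```

>>> {"name": "step_arm", "arguments": {"commands": "0 0 .1 -.5 0 0 0;0 0 .2 -2 0 0 0;0 0 .2 -4 0 0 0;0 0 .2 -7 0 0 0;0 0 .2 -10 0 0 0;0 0 .2 -13 0 0 0;0 0 .2 -16 0 0 0;0 0 .2 -18.5 0 0 0;0 0 .2 -19.5 0 0 0;0 0 .2 -19.5 0 0 0;0 0 .2 -19.5 0 0 0"}}

```text
time_s: 14.6
eef_pos: [458.7, -283.9, 342.9]
ee_rot: [0.172, 0.646, 0.718, 0.193]
force: [-0.5, -0.5, -6.7]
grip_width: 0.112
grip_force: 60.5
```

```bash
python3 -c "
from h import *
st(); print(rel(tgt(264,329,8)))"
```

```text
t 14.6 y -264.1 u 327.3 n 6.8 F [-0.5 -3.8  5.5] w 0.112 gf 60.5 rot err [-0.001 -0.001 -0.001] q [-0.98  0.11  1.59  0.49  1.23 -1.2 ]
[ 5.2807e+01  7.5000e-02 -1.0200e-01 -1.0000e-03 -1.0000e-03 -1.0000e-03]
```

>>> {"name": "step_arm", "arguments": {"commands": "0 2 .05 0 0 0 0;0 5 .05 0 0 0 0;0 8.5 .05 0 0 0 0;0 12 .05 0 0 0 0;0 15.5 .05 0 0 0 0;0 19 .05 0 0 0 0;0 22.5 .05 0 0 0 0;0 26 .05 0 0 0 0;0 29.5 .05 0 0 0 0;0 33 .05 0 0 0 0;0 36.5 .05 0 0 0 0;0 40 .05 0 0 0 0;0 43.5 .05 0 0 0 0;0 47 .05 0 0 0 0;0 50 .05 0 0 0 0;0 52 .05 0 0 0 0;0 52.8 .05 0 0 0 0;0 52.8 .05 0 0 0 0;0 52.8 .05 0 0 0 0"}}

```text
time_s: 16.18
eef_pos: [402.6, 241.4, 342.4]
ee_rot: [0.172, 0.645, 0.719, 0.191]
force: [-0.4, 0.1, -5.9]
grip_width: 0.105
grip_force: 60.4
```

```bash
python3 -c "
from h import *
st(); print(rel(tgt(264,145,8.5)))"
```

```text
t 16.18 y 264.3 u 326.9 n 6.6 F [ 0.2 -3.3  4.9] w 0.105 gf 60.4 rot err [-0.004 -0.     0.002] q [ 0.35 -0.1   1.8  -0.15  0.94  0.3 ]
[-3.3000e-02  2.5800e-01  1.8193e+01 -4.0000e-03 -0.0000e+00  2.0000e-03]
```

>>> {"name": "step_arm", "arguments": {"commands": "0 0 .1 2 0 0 0;0 0 .2 5 0 0 0;0 0 .2 8 0 0 0;0 0 .2 11 0 0 0;0 0 .2 14 0 0 0;0 0 .2 16.5 0 0 0;0 0 .2 17.7 0 0 0;0 0 .2 18.1 0 0 0;0 0 .2 18.1 0 0 0;0 0 .2 18.1 0 0 0"}}

```text
time_s: 17.02
eef_pos: [495.0, 250.3, 189.2]
ee_rot: [0.173, 0.646, 0.718, 0.193]
force: [-1.1, 0.0, -5.0]
grip_width: 0.11
grip_force: 60.4
```

Run:
```python
from h import *
st();print(rel(tgt(264,133.6,6.5)))
im=capture("side")[60:220,210:410];cv2.imwrite("pics/s7.png",cv2.resize(im,(750,600),interpolation=cv2.INTER_CUBIC)[:,:,::-1])
```

```text
t 17.02 y 263.2 u 147.8 n 10.4 F [ 0.2 -3.4  3.8] w 0.11 gf 60.4 rot err [ 0.001  0.    -0.   ] q [ 0.3   0.24  1.85 -0.19  0.54  0.33]
[ 7.500e-02 -3.920e-01  1.421e+00  1.000e-03  0.000e+00 -0.000e+00]
```

View pics/s7.png

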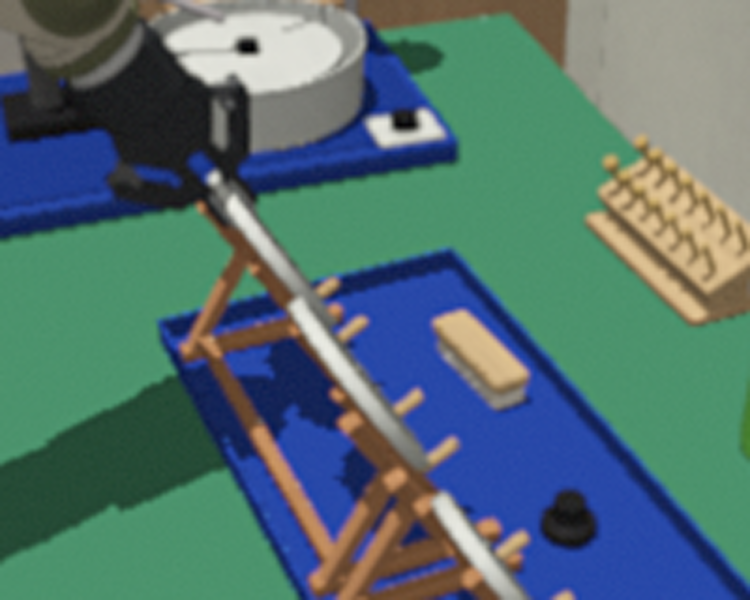

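Well placed, about 14 mm above its seat. I'll lower it gently.

>>> {"name": "step_arm", "arguments": {"commands": "0 .1 -.1 .4 0 0 0;0 .1 -.2 .7 0 0 0;0 .1 -.3 .95 0 0 0;0 .1 -.3 1.1 0 0 0;0 .1 -.3 1.2 0 0 0;0 .1 -.3 1.25 0 0 0;0 .1 -.3 1.25 0 0 0"}}

```text
time_s: 17.65
eef_pos: [498.6, 252.1, 176.4]
ee_rot: [0.173, 0.646, 0.718, 0.193]
force: [-0.0, 0.2, -6.0]
grip_width: 0.111
grip_force: 60.4
```

```bash
python3 -c "
from h import *
st()"
```

```text
t 17.65 y 264.7 u 134.8 n 7.2 F [ 0.2 -3.   5.2] w 0.111 gf 60.4 rot err [0. 0. 0.] q [ 0.3   0.27  1.86 -0.2   0.51  0.34]
```

>>> {"name": "step_arm", "arguments": {"commands": "0 0 0 .04 0 0 0;0 0 0 .08 0 0 0;0 0 0 .12 0 0 0;0 0 0 .12 0 0 0;0 0 0 .12 0 0 0"}}

```text
time_s: 18.07
eef_pos: [499.1, 252.2, 175.8]
ee_rot: [0.173, 0.646, 0.718, 0.193]
force: [-4.1, -2.3, 0.3]
grip_width: 0.106
grip_force: 61.6
```

```bash
python3 -c "
from h import *
st()"
```

```text
t 18.07 y 264.7 u 134.1 n 7.4 F [-1.8 -3.6 -2.4] w 0.106 gf 61.6 rot err [0.001 0.    0.   ] q [ 0.3   0.27  1.86 -0.2   0.51  0.34]
```

Touching lightly. I'll nudge it back onto the uprights and release.

>>> {"name": "step_arm", "arguments": {"commands": "0 -.03 -.05 0 0 0 0;0 -.03 -.1 0 0 0 0;0 -.03 -.13 0 0 0 0;0 -.03 -.13 0 0 0 0"}}

```text
time_s: 18.4
eef_pos: [498.5, 251.8, 175.3]
ee_rot: [0.174, 0.645, 0.718, 0.193]
force: [-2.5, -0.8, 2.3]
grip_width: 0.105
grip_force: 61.8
```

```bash
python3 -c "
from h import *
st()"
```

```text
t 18.4 y 264.4 u 134.0 n 6.6 F [-0.5 -1.1 -3.3] w 0.105 gf 61.8 rot err [ 0.002 -0.     0.   ] q [ 0.3   0.27  1.86 -0.2   0.51  0.34]
```

>>> {"name": "step_arm", "arguments": {"commands": "0.1 0 0 0 0 0 0;0.13 0 0 0 0 0 0;0.15 0 0 0 0 0 0;0.18 0 0 0 0 0 0;0.22 0 0 0 0 0 0;0.28 0 0 0 0 0 0;0.35 0 0 0 0 0 0;0.45 0 0 0 0 0 0;.55 0 0 0 0 0 0;.6 0 0 0 0 0 0;.6 0 0 0 0 0 0", "newtons": 20}}

```text
time_s: 19.32
eef_pos: [498.0, 251.7, 174.8]
ee_rot: [0.173, 0.646, 0.718, 0.193]
force: [0.6, 0.2, -0.8]
grip_width: 0.599
grip_force: 0.0
```

>>> {"name": "step_arm", "arguments": {"commands": ".6 0 0 -2 0 0 0;.6 0 0 -5 0 0 0;.6 0 0 -9 0 0 0;.6 0 0 -13 0 0 0;.6 0 0 -17 0 0 0;.6 0 0 -20 0 0 0;.6 0 0 -21 0 0 0;.6 0 0 -21 0 0 0;.6 0 0 -21 0 0 0;.6 0 0 -21 0 0 0"}}

```text
time_s: 20.15
eef_pos: [393.7, 240.4, 354.5]
ee_rot: [0.173, 0.646, 0.719, 0.191]
force: [-0.6, -0.9, 0.7]
grip_width: 0.602
grip_force: 0.0
```

Run:
```python
from h import *
st()
im=capture("side")[60:310,210:510];im2=capture("top")[120:260,130:450]
a=cv2.resize(im,(384,320),interpolation=cv2.INTER_CUBIC); b=cv2.resize(im2,(640,280),interpolation=cv2.INTER_CUBIC)
c=np.zeros((600,640,3),np.uint8);c[:320,:384]=a;c[320:]=b
cv2.imwrite("pics/s8.png",c[:,:,::-1])
```

```text
t 20.15 y 264.2 u 341.8 n 4.9 F [-0.8 -0.3 -1. ] w 0.602 gf 0.0 rot err [-0.003  0.001  0.   ] q [ 0.36 -0.12  1.79 -0.15  0.98  0.31]
```

View pics/s8.png

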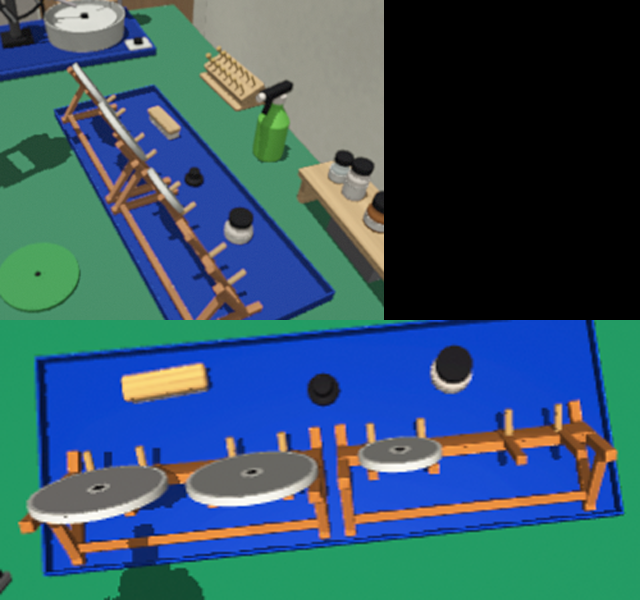

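Run:
```python
from h import *
for y,u in((264,74),(88,74),(-88,46)): print(y,np.round(proj("top",tgt(y,u)),1),np.round(proj("side",tgt(y,u)),1))
for c in("top","side"):
    for x in trace(c,"lap_p_center")+trace(c,"lap_r_center"):
        ys,xs=np.nonzero(x["mask"]);e=cv2.fitEllipse(cv2.convexHull(np.c_[xs,ys].astype(np.int32)));print(c,round(x["score"],2),np.round(e[0],1),np.round(e[1],1),round(e[2]))
```

```text
264 [[179.7 206.4]] [[283.6 130.8]]
88 [[255.9 198.6]] [[305.7 162.7]]
-88 [[329.5 187.1]] [[338.9 209.1]]
top 0.71 [255.8 198.9] [25.5 68.2] 82
top 0.85 [330.1 186.8] [17.5 42.9] 86
side 0.59 [305.6 161.8] [ 7.  61.3] 142
side 0.54 [341.9 212.1] [ 5.5 34.4] 142
```

```bash
python3 -c "
from h import *
print(finish_job())"
```

```text
the job is handed in; nothing more can be done
None
```

The job is handed in: the small lap is now on the low stand and both large laps are on the tall stand, each resting on its pegs and leaning back in the last pictures, at 20 s on the clock before handing in; no verdict came back.

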